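# Free the stuck seam of a sprung drying-chamber lid and hold it at the gauge

### The job

The sprung lid of the drying chamber sticks along its left seam: take the screwdriver from its stand and guide the blade tip slowly (under 10 cm/s) down in that groove from the front yellow mark to the rear yellow mark, then put the screwdriver fully back upright in its stand and let go of it. Only then take the lid by its black bar handle, raise it smoothly until it lies level with the orange gauge arm without swinging well past it, and finish while still holding it there, because it springs shut when let go. Do not push the gauge arm or the other things on the bench.

Things in the scene. Friction and masses are not known exactly. Their poses are not given: they have to be found in the camera images.
- chamber: Grey fixed chamber, 200 (x) x 230 (y) x 100 mm high; origin: centre of underside; front = its -x side, turned to the robot within 0.25 rad; +y its left. A blue lid hinged at the rear lies flush in its top. Between lid and left lip runs a straight seam groove along x: 10 mm wide, 10 deep, solid floor at z = 90, centred at y = +96, open at the front (x -100), closed at x +90.
- seam_start (a point): Centre of the groove floor beside the front yellow mark on the lip (chamber x -75, y +96, z 90 mm); axes as the chamber's. The groove's top edges are 10 mm above it.
- seam_mid (a point): Centre of the groove floor halfway along (chamber x -5, y +96, z 90 mm); axes as the chamber's.
- seam_end (a point): Centre of the groove floor beside the rear yellow mark (chamber x +65, y +96, z 90 mm), 140 mm from seam_start; axes as the chamber's.
- lid: Blue lid, 188 x 206 x 10 mm. Origin on the rear hinge axis (chamber x +90, y 0, z 100 mm), level with its top face. Shut: axes as the chamber's; opens turning about +y, front edge up and back, 0 to 1.3 rad. A spring shuts it (0.64 N m, plus 0.8 N m per rad, plus its weight, 0.3 kg): 5 to 9 N at the handle.
- lid_bar (a point): Middle of the lid's black bar handle: round bar 12 mm thick, along chamber y (parallel to the hinge), 58 mm clear between its two feet, axis 35 mm above the lid's top face at the lid's front edge: x -182, y -12, z +35 mm in the lid's axes (185 mm from the hinge axis). Axes as the lid's.
- gauge_arm: Orange arm at the right (chamber -y) of the lid, on the lid's hinge axis, before a white disc with ticks; stands 23 to 46 degrees up, held by friction; runs 185 mm along its own -x, that end up and forward. Origin as the lid's; axes as the chamber's when flat. The lid is at the mark when parallel to the arm (same angle about the hinge).
- gauge_tip (a point): End of the orange arm, at x -181, y -122, z -5 mm in the arm's axes.
- tool_stand: Fixed metal stand: dark disc foot 80 mm across and an upright aluminium tube 40 mm across, 110 mm high, with an upright hole of 16 mm. Origin at the centre of its underside.
- stand_mouth (a point): Centre of the hole at the top of the stand, 110 mm above the surface; hole 102 mm deep.
- screwdriver: Screwdriver, 199 mm long, 90 g, upright in the stand, blade in the hole, handle on the tube's top edge. Blue handle 94 mm long, 22 to 25 mm thick, above the stand; steel blade 6 mm thick. Its own +x points along the blade to the tip (down); origin halfway along, 11 mm to the side of its axis.
- blade_tip (a point): End of the blade, on the screwdriver's axis, 138 mm below handle_mid when it is upright.
- handle_mid (a point): On the screwdriver's axis about halfway along the handle: a good place to grip.
- soil_tin: Dark steel tin with soil, 77 mm across, 36 mm high: bystander. Origin at the centre of its underside.
- moisture_tin: Lidded light aluminium tin, 59 mm across, 38 mm high: bystander. Origin at the centre of its underside.
- lab_timer: Blue lab timer, 47 x 66 x 64 mm: bystander. Origin at the centre of its underside.

How it is judged:
On the way, in this order (a step that is already met when the one before it is completed fails the run):
1. the blade tip is down in the groove at the front mark (z of blade_tip in the frame of seam_mid between -0.004 and 0.007 m and y of blade_tip in the frame of seam_mid between -0.006 and 0.006 m and x of blade_tip in the frame of seam_mid between -0.1 and -0.058 m), for 0.05 s.
2. the tip, still in the groove, passes the first third (z of blade_tip in the frame of seam_mid between -0.004 and 0.007 m and y of blade_tip in the frame of seam_mid between -0.006 and 0.006 m and x of blade_tip in the frame of seam_mid between -0.045 and -0.015 m), for 0.05 s.
3. the tip, still in the groove, passes the middle (z of blade_tip in the frame of seam_mid between -0.004 and 0.007 m and y of blade_tip in the frame of seam_mid between -0.006 and 0.006 m and x of blade_tip in the frame of seam_mid between -0.012 and 0.018 m), for 0.05 s.
4. the tip, still in the groove, passes the last third (z of blade_tip in the frame of seam_mid between -0.004 and 0.007 m and y of blade_tip in the frame of seam_mid between -0.006 and 0.006 m and x of blade_tip in the frame of seam_mid between 0.02 and 0.05 m), for 0.05 s.
5. the tip reaches the rear mark in the groove (z of blade_tip in the frame of seam_mid between -0.004 and 0.007 m and y of blade_tip in the frame of seam_mid between -0.006 and 0.006 m and x of blade_tip in the frame of seam_mid between 0.058 and 0.1 m), for 0.05 s.
6. the screwdriver is back in its stand and let go (horizontal distance between blade_tip and stand_mouth below 0.012 m and z of blade_tip in the frame of stand_mouth below -0.08 m and contact force between the fingers and screwdriver below 0.2 N), for 0.2 s.
7. the lid is held level with the gauge arm (angle between the x axis of lid and the x axis of gauge_arm, either way round below 0.09 rad and angular speed of lid below 0.15 rad/s and contact force between the fingers and lid above 1 N), for 0.3 s.
At the end, for the whole second after the job is handed in: The fingers hold the lid (over 1 N) at rest within 0.09 rad (5 degrees) of the orange arm's angle, and the screwdriver stands in its stand untouched: tip within 12 mm of the hole's axis and at least 80 mm below its mouth (all of step 6 and all of step 7); the arm keeps its last pose, push and grip.
It fails at once if the tip moves along the groove faster than 0.16 m/s (z of blade_tip in the frame of seam_mid between -0.004 and 0.007 m and y of blade_tip in the frame of seam_mid between -0.006 and 0.006 m and x of blade_tip in the frame of seam_mid between -0.055 and 0.055 m and linear speed of screwdriver above 0.16 m/s).
It fails at once if the lid is opened while the screwdriver is out of its stand (angle between lid's own z axis and vertical above 0.12 rad and horizontal distance between blade_tip and stand_mouth above 0.03 m).
It fails at once if the lid swings well past the gauge arm (its handle more than 70 mm above the arm's line; 35 mm is level) (z of lid_bar in the frame of gauge_arm above 0.07 m).
It fails at once if the gauge arm is pushed (distance of gauge_tip from where it was at the start of the episode above 0.012 m).
It fails at once if a bystander is disturbed (distance of any of soil_tin, moisture_tin, lab_timer from where it was at the start of the episode above 0.03 m).
It also fails if it takes over 72 s, if anything falls off the work surface, if the arm or the gripper's body presses on something with over 40 N, if the wrist force passes 120 N, or if a joint passes its speed limit or range.

### The arm

A 7-joint arm with a two-finger parallel gripper is mounted at the origin on a cart in front of the work surface, level with it; the furniture and walls round the work are solid. World frame = base frame: x ahead of the robot, y to its left, z up, the work surface at z = 0. Lengths are in m, angles in rad, forces in N, time in s.
With the tool pointing down it reaches from about 0.425 to 0.925 m from the base axis. Payload 6.8 kg.
Tool frame: the origin (TCP) lies on the centre line of the jaws, within the pads' length; the fingertips stand 8 mm ahead of it and the grasp point (between the pads) lies 11 mm behind it (bot.tips_ahead is the distance from the TCP to the fingertips, in m); z points along the fingers, y is the line along which they close (so a half turn about z gives the same grasp; the last joint's range is limited). The gripper opens to 85 mm and grips with 20 to 120 N. Pads are 22 mm wide; open, the fingers measure 114 mm over their backs; the gripper's body (76 mm by 85 mm) begins 54 mm behind the grasp point. The pads swing forward as they close: fully open they stand 13 mm farther back than shut.
Start: joints at [-1.319, 0.477, 0.022, 1.555, -0.011, 1.109, -0.083], TCP at [0.238, 0.632, 0.239] pointing down, gripper open.
Joint ranges: [-2.96, 2.96], [-0.34, 2.1], [-1.41, 1.46], [0.24, 2.44], [-1.37, 4.51], [0.17, 1.92], [-2.96, 2.96]. Speed limits (rad/s): [2.39, 2.39, 3.14, 3.14, 3.14, 3.14, 3.14].

### API

Orientations are given as a unit quaternion [w, x, y, z].
In Python, from station import bot gives the robot as it stands.
- The arm moves only by the tool send_rows, never from a script. Its argument "deltas" is text: rows parted by semicolons, each of 4 numbers parted by spaces: the shift along the tool's x, y, z in m, then the turn about the tool's z in degrees. In form: x y z spin; .... A call has 1 to 5 rows; each row is the pose to reach, as a shift and turn from the pose commanded when the call began, along the tool's axes at that moment; what a row does not reach only later rows make up. A row lasts 1/10 s, in which the tool goes at most 50 mm and 8.59 degrees, less where a joint would pass 70% of its speed; a pose out of reach is approached as far as the arm can. A call with a gripper value outside its range is refused whole. "claw" is the opening, from 0 (shut) to 1 (fully open), set as the call begins (left out, the last holds). The fingers move at their own pace and stop on an object; "force" is the grip in N (left out, the last holds). Time passes only in rows, so rows that repeat a pose let the fingers close. It gives the time, the measured TCP pose, the force, the opening and the grip force at its end, in the units of the state.
- bot.get_obs(): the state, without advancing time (a new reading comes with each control period).
- bot.read_camera(name): name is "scene" or "top" or "wrist"; returns a dict with "img" (480x640x3 uint8, red, green, blue), "depth" (480x640 float32, m along the optical axis (not along the pixel's ray), 0 where there is no reading), "fx", "fy", "cx", "cy" (pixels), "camera_from_world" (4x4, takes a point from world to camera coordinates). Camera axes: x right, y up, looking along -z (the intrinsics and any distortion apply to the point x, -y, -z); pixel columns grow to the right and rows downward; lengths in m; the calibration is good to about 2 mm. A picture is of the moment at which its call begins.
- bot.hand_in(): hands the job in; it is judged then, once.
Trained networks look in a picture, given as the dict that the camera call returned (one of the last four; its "shot" number tells which), for a name from the list of things; names that differ only in an ending like _2 or _b are one class to them, and where a whole thing is asked for, a point or a joint stands for the part that bears it (a point fixed in the world has none). Each returns a list of dicts, best first, with "confidence" (0 to 1); they miss things now and then, are a little off and sometimes report something else, mostly with a low value. They report only what shows in the picture. A call takes as long as a camera call.
- bot.masks_of(picture, query): "mask" (480x640 bool, what is visible of it).
- bot.landmark_of(picture, query): "xyz" ([x, y, z] in m, in world coordinates, good to about 4 mm: a listed point, or the origin of a listed thing).
The state is a dict: "t": time; "q": joint angles; "joint_vel": joint speeds; "joint_torque": joint torques, N m; "eef_pos": TCP position; "tool_rot": TCP orientation; "contact_force": force on the tool from outside, world axes, zero at the start; "torque": the same for the moment, N m; "gripper_width": opening from 0.0 (shut) to 1.0 (fully open); "grasp_force": force on a finger pad.
Only numpy, scipy, OpenCV 4.12 (cv2) and the standard library are available. Lean on these libraries where they do the work, as an engineer would, in place of code of your own. Each camera call takes 0.05 s, during which the arm holds its last target. There are 200 camera calls.

## Working session

There is one attempt and no reset: what is moved stays moved. The work goes in short steps, Python scripts to look and compute and a tool call to move; the robot and the scene stay as the last step left them, time stands still between calls to the robot, and variables do not carry over. Pictures are saved under pics/ and viewed, at most 10 in all, crops included, and the job is handed in when it is done.

Besides the shell and the picture viewer there is one more tool, called after "Emit:" as name(argument=value, ...), one argument or row to a line, values as JSON. send_rows: Moves the arm, as the interface text tells. Its arguments: {"type":"object","properties":{"deltas":{"type":"string"},"claw":{"type":"number"},"force":{"type":"number"}},"required":["deltas"]}

```bash
mkdir -p pics; ls; cat > h.py <<'E'
import numpy as np, cv2
from station import bot
from scipy.spatial.transform import Rotation as R
def save(p,n): cv2.imwrite('pics/'+n+'.png',p['img'][:,:,::-1])
def lm(p,*names):
    for n in names:
        r=bot.landmark_of(p,n)
        print(n,[(np.round(d['xyz'],4).tolist(),round(d['confidence'],2)) for d in r[:2]])
def cloud(p):
    d=p['depth'];v,u=np.mgrid[:480,:640]
    c=np.stack([(u-p['cx'])/p['fx']*d,-(v-p['cy'])/p['fy']*d,-d,np.ones_like(d)],-1)
    return (c@np.linalg.inv(p['camera_from_world']).T)[...,:3]
def state():
    o=bot.get_obs();q=o['tool_rot'];r=R.from_quat([q[1],q[2],q[3],q[0]])
    return o,np.array(o['eef_pos']),r.as_matrix()
def togo(target):
    o,p,M=state();return M.T@(np.array(target)-p)
E
python3 - <<'E'
from h import *
o,p,M=state();print(o['t'],p,M.round(3),o['gripper_width'],o['contact_force'])
for c in ['scene','top','wrist']:
    pic=bot.read_camera(c);save(pic,c+'0');print(c)
    print(np.linalg.inv(pic['camera_from_world'])[:3].round(3).tolist())
    lm(pic,'chamber','seam_start','seam_mid','seam_end','lid','lid_bar','gauge_arm','gauge_tip','stand_mouth','tool_stand','handle_mid','screwdriver','soil_tin','moisture_tin','lab_timer')
E
```

```text
pics
0.0 [0.23750683 0.63121559 0.23834661] [[-0.936  0.352 -0.   ]
 [ 0.352  0.936 -0.002]
 [-0.    -0.002 -1.   ]] 0.998815991137179 [-0.51424765 -0.4073892   0.3160798 ]
scene
[[0.572, 0.56, -0.599, -0.067], [-0.82, 0.385, -0.423, -0.511], [-0.006, 0.733, 0.68, 0.893]]
chamber []
seam_start [([0.5477, 0.0409, 0.0899], 0.63)]
seam_mid [([0.6165, 0.0286, 0.093], 0.58)]
seam_end []
lid [([0.6832, -0.0939, 0.0998], 0.85), ([0.547, 0.0417, 0.0888], 0.51)]
lid_bar [([0.5056, -0.0568, 0.1385], 0.79)]
gauge_arm [([0.4394, -0.3718, -0.0039], 0.62)]
gauge_tip [([0.5125, -0.1756, 0.2004], 0.72), ([0.4376, -0.3716, -0.0028], 0.45)]
stand_mouth [([0.4431, 0.3189, 0.11], 0.57)]
tool_stand [([0.4387, 0.3175, -0.0005], 0.85)]
handle_mid [([0.4406, 0.3139, 0.1508], 0.66)]
screwdriver [([0.4324, 0.3135, 0.1037], 0.72), ([0.6168, 0.0293, 0.0893], 0.41)]
soil_tin [([0.4378, -0.3718, -0.0058], 0.69)]
moisture_tin [([0.6383, 0.2677, -0.0032], 0.86)]
lab_timer [([0.8148, 0.0827, 0.0015], 0.94), ([0.4441, 0.315, 0.1102], 0.42)]
top
[[-0.02, 0.981, -0.194, 0.346], [-1.0, -0.024, -0.018, -0.046], [-0.022, 
[... 557 characters left out ...]
7), ([0.6133, 0.0218, 0.0905], 0.3)]
tool_stand [([0.4398, 0.3162, 0.0016], 0.94), ([0.6167, 0.0242, 0.088], 0.72)]
handle_mid [([0.4406, 0.3134, 0.1484], 0.66), ([0.6149, 0.0267, 0.09], 0.35)]
screwdriver [([0.6419, 0.2631, 0.0004], 0.53), ([0.426, 0.3113, 0.1059], 0.51)]
soil_tin [([0.4388, -0.3687, -0.0037], 0.97)]
moisture_tin [([0.6431, 0.269, 0.0038], 0.74)]
lab_timer [([0.8186, 0.077, -0.0005], 0.83)]
wrist
[[0.352, -0.899, -0.262, 0.172], [0.936, 0.338, 0.098, 0.657], [0.0, -0.279, 0.96, 0.374]]
chamber []
seam_start []
seam_mid []
seam_end []
lid []
lid_bar []
gauge_arm []
gauge_tip []
stand_mouth []
tool_stand []
handle_mid []
screwdriver []
soil_tin []
moisture_tin []
lab_timer []
```

View pics/scene0.png

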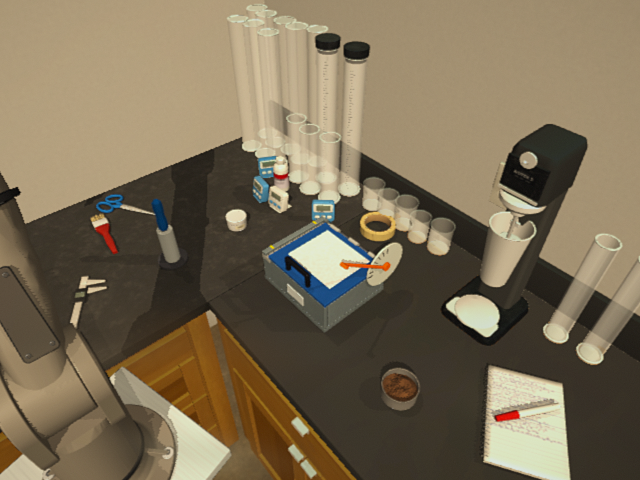

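```bash
python3 - <<'E'
from h import *
# chamber yaw + groove from known landmarks; depth check of screwdriver handle
for c in ['scene','top']:
    p=bot.read_camera(c);C=cloud(p)
    m=(abs(C[...,0]-.44)<.04)&(abs(C[...,1]-.315)<.04)&(C[...,2]>.125)
    P=C[m];print(c,m.sum(),P[:,2].max(),np.median(P,0), [np.round((P[:,i].min()+P[:,i].max())/2,4) for i in (0,1)])
    # yellow marks
    h=cv2.cvtColor(p['img'],cv2.COLOR_RGB2HSV)
    y=((h[...,0]>22)&(h[...,0]<36)&(h[...,1]>120)&(h[...,2]>120)).astype(np.uint8)
    n,l,s,cc=cv2.connectedComponentsWithStats(y)
    for i in range(1,n):
        if s[i,4]>8: print(s[i],cc[i].round(1),np.median(C[l==i],0).round(4))
    bl=cv2.medianBlur(((h[...,0]>95)&(h[...,0]<130)&(h[...,1]>100)).astype(np.uint8),3)
    m=(bl>0)&(abs(C[...,2]-.1)<.006)
    P=C[m][:,:2].astype(np.float32);r=cv2.minAreaRect(P);print('lid rect',r,len(P))
o,pp,M=state();yaw=-12.8
print('togo grasp',togo([.441,.315,.30]),np.degrees(np.arctan2(M[1,1],M[0,1])))
E
```

```text
scene 283 0.20652193136305796 [0.43417509 0.31026136 0.16832883] [np.float64(0.4381), np.float64(0.3136)]
[312 221   5   3  12] [314.1 221.9] [0.6888 0.0238 0.101 ]
[269 245   5   4  12] [271.2 246.5] [0.5517 0.0581 0.1003]
lid rect ((0.5885040760040283, -0.07720501720905304), (0.208737313747406, 0.19011017680168152), 75.74664306640625) 1969
top 139 0.20898488408044957 [0.4368327  0.30641847 0.18943378] [np.float64(0.4383), np.float64(0.3112)]
[299 207   5   3   9] [301.2 208.2] [0.6853 0.0208 0.1013]
[287 257   5   2   9] [288.8 257.6] [0.5512 0.0548 0.1031]
lid rect ((0.5877049565315247, -0.07989640533924103), (0.20545490086078644, 0.1874595731496811), 75.99376678466797) 2139
togo grasp [-0.30187736 -0.22491246 -0.06069529] 69.38237624219174
```

Emit:
send_rows(
  deltas="-0.03 -0.022 -0.006 8.5; -0.06 -0.045 -0.012 17; -0.09 -0.067 -0.018 25.5; -0.12 -0.09 -0.024 34; -0.15 -0.112 -0.03 42.5",
  claw=1,
)

```text
t: 3.0
eef_pos: [0.3393, 0.4727, 0.2697]
tool_rot: [-0.0, 0.526, 0.85, 0.0]
contact_force: [0.2, 0.9, -0.5]
gripper_width: 0.999
grasp_force: 0.0
```

Emit:
send_rows(
  deltas="-0.037 0.004 0 8.5; -0.075 0.008 0 17; -0.112 0.012 0 25.5; -0.15 0.016 0 34; -0.187 0.02 0 41",
)

```text
t: 3.5
eef_pos: [0.4417, 0.315, 0.2696]
tool_rot: [-0.0, 0.79, 0.613, 0.0]
contact_force: [0.1, 0.8, -0.8]
gripper_width: 0.998
grasp_force: 0.0
```

```bash
python3 - <<'E'
from h import *
o,p,M=state();print(o['t'],p,M.round(3))
w=bot.read_camera('wrist');save(w,'w1');lm(w,'handle_mid','stand_mouth','screwdriver')
C=cloud(w)
h=cv2.cvtColor(w['img'],cv2.COLOR_RGB2HSV)
m=(abs(C[...,0]-.44)<.05)&(abs(C[...,1]-.315)<.05)&(C[...,2]>.115)&(C[...,2]<.215)&(h[...,0]>95)&(h[...,0]<130)&(h[...,1]>100)
P=C[m];print(m.sum(),P.max(0),P.min(0))
top=P[P[:,2]>P[:,2].max()-.006];print('top',top.min(0),top.max(0),togo([.441,.315,.26]),M.T@[0,0,1])
E
```

```text
3.5 [0.44174039 0.31500028 0.26958609] [[ 0.25   0.968  0.   ]
 [ 0.968 -0.25   0.001]
 [ 0.001  0.    -1.   ]]
handle_mid [([0.4387, 0.3119, 0.1509], 0.77)]
stand_mouth [([0.4397, 0.3163, 0.1083], 0.91)]
screwdriver []
1923 [0.45137457 0.32643922 0.20592639] [0.43030015 0.30267523 0.11974761]
top [0.43154252 0.30499415 0.19992907] [0.44979833 0.32483318 0.20592639] [-0.00097036 -0.00015633  0.00952118] [ 6.49825820e-04  1.92676528e-04 -9.99999770e-01]
```

Emit:
send_rows(
  deltas="-0.0005 -0.001 0.03 0; -0.0005 -0.001 0.06 0; -0.0005 -0.001 0.09 0; -0.0005 -0.001 0.115 0; -0.0005 -0.001 0.1215 0",
)

```text
t: 4.2
eef_pos: [0.4374, 0.3167, 0.1452]
tool_rot: [-0.0, 0.787, 0.616, -0.002]
contact_force: [-1.2, -0.5, 0.9]
gripper_width: 0.998
grasp_force: 0.0
```

Emit:
send_rows(
  deltas="0 0 0 0; 0 0 0 0; 0 0 0 0; 0 0 0 0; 0 0 0 0",
  claw=0,
  force=60,
)

```text
t: 4.7
eef_pos: [0.4405, 0.3167, 0.1488]
tool_rot: [-0.0, 0.789, 0.615, 0.001]
contact_force: [0.7, -0.5, 4.3]
gripper_width: 0.261
grasp_force: 58.4
```

Emit:
send_rows(
  deltas="0 0 0 0; 0 0 0 0; 0 0 0 0; 0 0 0 0; 0 0 0 0",
)

```text
t: 5.2
eef_pos: [0.4405, 0.3167, 0.1487]
tool_rot: [-0.0, 0.789, 0.615, 0.001]
contact_force: [-0.2, -0.1, 5.6]
gripper_width: 0.256
grasp_force: 58.5
```

Emit:
send_rows(
  deltas="0 0 -0.02 0; 0 0 -0.05 0; 0 0 -0.09 0; 0 0 -0.13 0; 0 0 -0.15 0",
)

```text
t: 5.7
eef_pos: [0.4409, 0.3165, 0.3012]
tool_rot: [-0.0, 0.789, 0.615, 0.002]
contact_force: [0.5, 1.8, -1.4]
gripper_width: 0.259
grasp_force: 58.7
```

Emit:
send_rows(
  deltas="-0.015 0.01 0 0; -0.04 0.03 0 0; -0.07 0.05 0 0; -0.10 0.07 0 0; -0.13 0.094 0 0",
)

```text
t: 6.2
eef_pos: [0.4991, 0.1659, 0.2977]
tool_rot: [-0.0, 0.788, 0.615, -0.0]
contact_force: [0.9, 0.6, -0.9]
gripper_width: 0.254
grasp_force: 58.7
```

Emit:
send_rows(
  deltas="-0.03 0.022 0 0; -0.06 0.044 0 0; -0.085 0.062 0 0; -0.1 0.073 0 0; -0.107 0.078 0 0",
)

```text
t: 6.7
eef_pos: [0.5491, 0.0419, 0.2977]
tool_rot: [0.0, 0.79, 0.614, -0.0]
contact_force: [0.3, -0.2, 0.5]
gripper_width: 0.256
grasp_force: 58.7
```

```bash
cat >> h.py <<'E'
def look(n,names):
    o,p,M=state();print(o['t'],p.round(4),M[:,1].round(3),o['gripper_width'],o['contact_force'])
    for c in ['wrist','scene','top']:
        w=bot.read_camera(c);print(c);lm(w,*names);save(w,n+c)
E
python3 - <<'E'
from h import *
look('g1',['blade_tip','handle_mid','seam_start','seam_mid','seam_end'])
E
```

```text
6.7 [0.5491 0.0419 0.2977] [ 0.969 -0.247  0.   ] 0.25595653188370543 [ 0.25101991 -0.16763606  0.46550926]
wrist
blade_tip [([0.5516, 0.0424, 0.1569], 0.93)]
handle_mid [([0.5507, 0.0368, 0.2999], 0.74)]
seam_start [([0.5501, 0.0406, 0.086], 0.87)]
seam_mid [([0.619, 0.0262, 0.0949], 0.93)]
seam_end []
scene
blade_tip [([0.5472, 0.0429, 0.1566], 0.97), ([0.6396, 0.2674, -0.0035], 0.58)]
handle_mid [([0.5489, 0.0406, 0.2984], 0.77)]
seam_start [([0.5049, -0.0564, 0.1356], 0.48), ([0.4437, 0.318, 0.1096], 0.19)]
seam_mid [([0.6161, 0.0299, 0.0924], 0.72)]
seam_end [([0.6845, 0.0073, 0.0904], 0.93)]
top
blade_tip []
handle_mid []
seam_start [([0.5468, 0.0368, 0.0885], 0.78)]
seam_mid [([0.6143, 0.025, 0.0904], 0.92), ([0.4445, 0.3146, 0.0044], 0.39)]
seam_end [([0.6865, 0.0054, 0.0914], 0.64)]
```

View pics/g1wrist.png

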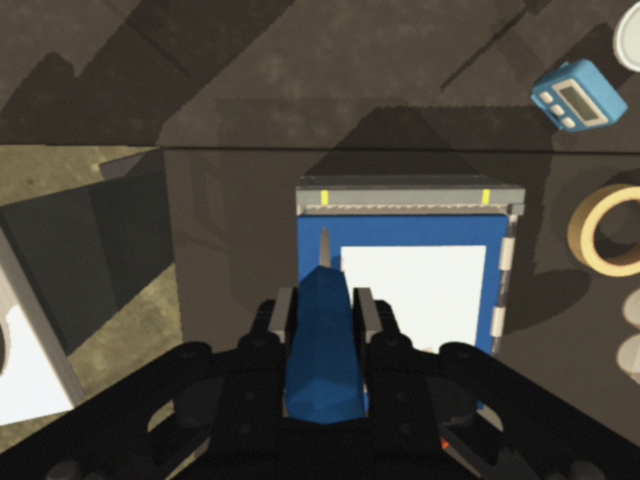

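```bash
python3 - <<'E'
import cv2
i=cv2.imread('pics/g1wrist.png')[170:250,290:530]
cv2.imwrite('pics/c1.png',cv2.resize(i,None,fx=3.3,fy=3.3,interpolation=cv2.INTER_NEAREST))
E
```

```text
(no output)
```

View pics/c1.png

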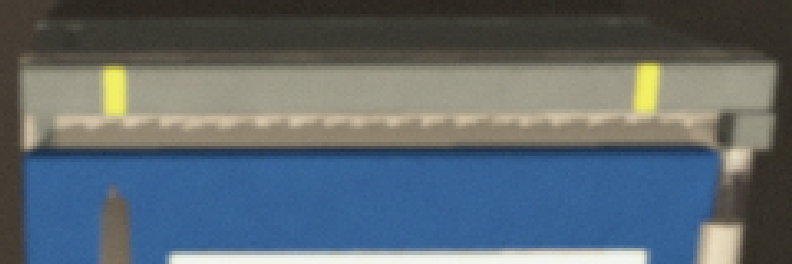

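```bash
cat >> h.py <<'E'
def ray(p,u,v,z):
    T=np.linalg.inv(p['camera_from_world']);d=T[:3,:3]@[(u-p['cx'])/p['fx'],-(v-p['cy'])/p['fy'],-1];o=T[:3,3]
    return o+d*(z-o[2])/d[2]
E
python3 - <<'E'
from h import *
w=bot.read_camera('wrist')
A,B=ray(w,324.8,204.9,.1),ray(w,485.8,204.2,.1)
E1,E2=ray(w,324.8,216,.1),ray(w,485.8,215.4,.1)
tip=ray(w,323.9,226.3,.156)
print(A,B,E1,E2,tip,np.linalg.norm(A-B),np.linalg.norm(A-E1))
s=(A+E1)/2;e=(B+E2)/2;d=(e-s)/np.linalg.norm(e-s);n=np.array([-d[1],d[0],0])
print('yaw',np.degrees(np.arctan2(d[1],d[0])),'start',s,'end',e,'tip rel along/lat',(tip-s)@d,(tip-s)@n)
o,p,M=state();print(M.T@(s-tip),M.T@d,p)
E
```

```text
[0.55099596 0.04903812 0.1       ] [0.68810747 0.01521142 0.1       ] [0.54856582 0.03936652 0.1       ] [0.68679374 0.00517384 0.1       ] [0.54909309 0.04434533 0.156     ] 0.14122256546186576 0.00997222895315269
yaw -13.87641950291807 start [0.54978089 0.04420232 0.1       ] end [0.68745061 0.01019263 0.1       ] tip rel along/lat -0.0007020281205817431 -2.6116275051215618e-05
[2.77184714e-05 7.01515566e-04 5.60000057e-02] [4.26560225e-03 9.99990902e-01 7.15536696e-06] [0.54894149 0.04434547 0.29780189]
```

```bash
python3 - <<'E'
from h import *
w=bot.read_camera('wrist');save(w,'g2');i=w['img'].astype(int)
L=[]
for u in (345,400,450,480):
    b=i[:,u,2]-i[:,u,0]; r=[v for v in range(195,240) if b[v]>50][0]
    f=r-.5-(0 if False else 0); a,c=b[r-1],b[r]; L.append(ray(w,u,r-1+(50-a)/(c-a),.1)); print(u,r,i[r-14:r+2,u].sum(1).tolist(),L[-1].round(4))
cv2.imwrite('pics/c2.png',cv2.resize(w['img'][170:250,290:530,::-1],None,fx=3.3,fy=3.3,interpolation=cv2.INTER_NEAREST))
L=np.array(L);c=np.polyfit(L[:,0],L[:,1],1);print(c,np.degrees(np.arctan(c[0])),state()[1])
E
```

```text
345 219 [457, 456, 503, 541, 509, 460, 433, 412, 388, 394, 390, 353, 241, 167, 201, 260] [0.5654 0.0328 0.1   ]
400 219 [447, 439, 464, 517, 514, 466, 411, 382, 395, 386, 385, 343, 232, 165, 199, 260] [0.6127 0.021  0.1   ]
450 219 [454, 447, 495, 527, 529, 466, 409, 382, 376, 388, 363, 301, 208, 176, 212, 259] [0.6557 0.0103 0.1   ]
480 219 [463, 464, 491, 515, 496, 422, 381, 381, 391, 388, 366, 299, 203, 170, 218, 259] [0.6815 0.0039 0.1   ]
[-0.24919538  0.17371386] -13.99284557135727 [0.54894559 0.04431888 0.29779872]
```

View pics/c2.png

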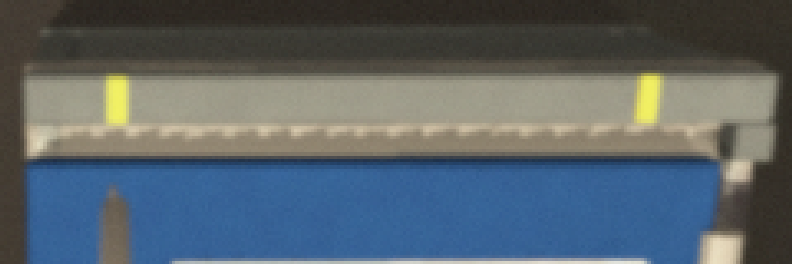

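Emit:
send_rows(
  deltas="-0.0024 0.0005 0.01 0; -0.0024 0.0005 0.025 0; -0.0024 0.0005 0.038 0; -0.0024 0.0005 0.044 0; -0.0024 0.0005 0.044 0",
)

```text
t: 8.2
eef_pos: [0.5482, 0.0418, 0.2526]
tool_rot: [-0.0, 0.789, 0.615, -0.001]
contact_force: [0.0, -1.0, -0.7]
gripper_width: 0.253
grasp_force: 58.7
```

```bash
python3 - <<'E'
from h import *
import time
w=bot.read_camera('wrist');w=bot.read_camera('wrist');w=bot.read_camera('wrist');print(state()[1]);lm(w,'blade_tip')
cv2.imwrite('pics/c3.png',cv2.resize(w['img'][150:270,270:470,::-1],None,fx=4,fy=4,interpolation=cv2.INTER_NEAREST))
E
```

```text
[0.54921544 0.04190152 0.25423124]
blade_tip [([0.5474, 0.0444, 0.1147], 0.57)]
```

View pics/c3.png

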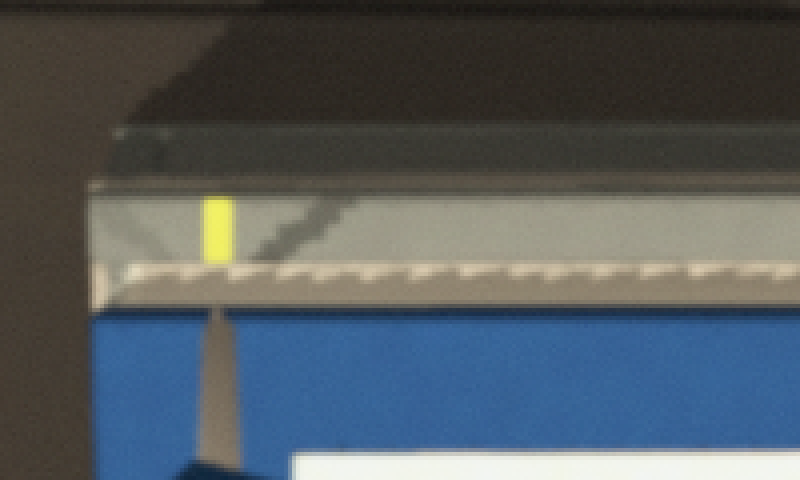

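```bash
python3 - <<'E'
from h import *
w=bot.read_camera('wrist')
A,E=ray(w,324,215.75,.1),ray(w,324,228,.1);o,p,M=state()
for z in (.110,.1125,.115): print(np.linalg.norm(A-E),M.T@((A+E)/2-ray(w,324,226.7,z)))
E
```

```text
0.009731728069045143 [ 1.24900969e-03 -1.35963451e-05  1.00007079e-02]
0.009731728069045143 [ 6.05093174e-04 -1.72746200e-05  1.25003374e-02]
0.009731728069045143 [-3.88233398e-05 -2.09528948e-05  1.49999669e-02]
```

Emit:
send_rows(
  deltas="0.0005 0 0.005 0; 0.0005 0 0.01 0; 0.0005 0 0.015 0; 0.0005 0 0.0185 0; 0.0005 0 0.0185 0",
)

```text
t: 8.95
eef_pos: [0.5485, 0.0424, 0.2345]
tool_rot: [-0.0, 0.789, 0.615, -0.001]
contact_force: [0.1, -0.3, -1.4]
gripper_width: 0.255
grasp_force: 58.7
```

Emit:
send_rows(
  deltas="0 0 0.001 0; 0 0 0.002 0; 0 0 0.002 0; 0 0 0.002 0",
)

```text
t: 9.35
eef_pos: [0.549, 0.0424, 0.2334]
tool_rot: [-0.0, 0.789, 0.615, 0.0]
contact_force: [0.1, 0.3, -0.8]
gripper_width: 0.251
grasp_force: 58.7
```

```bash
python3 - <<'E'
from h import *
w=bot.read_camera('wrist');o,p,M=state();print(p,o['contact_force'],M[:,2]);lm(w,'blade_tip','seam_start','seam_mid')
cv2.imwrite('pics/c4.png',cv2.resize(w['img'][150:270,270:470,::-1],None,fx=4,fy=4,interpolation=cv2.INTER_NEAREST))
E
```

```text
[0.54901663 0.04244501 0.23339274] [ 0.51584754  0.45190786 -0.78145506] [ 1.83436406e-04  1.09980108e-04 -9.99999977e-01]
blade_tip [([0.5483, 0.0435, 0.0935], 0.6)]
seam_start [([0.5516, 0.0409, 0.0855], 0.74), ([0.6181, 0.0234, 0.0942], 0.37)]
seam_mid [([0.6205, 0.0238, 0.0929], 0.66), ([0.5976, -0.0714, 0.0029], 0.56)]
```

View pics/c4.png

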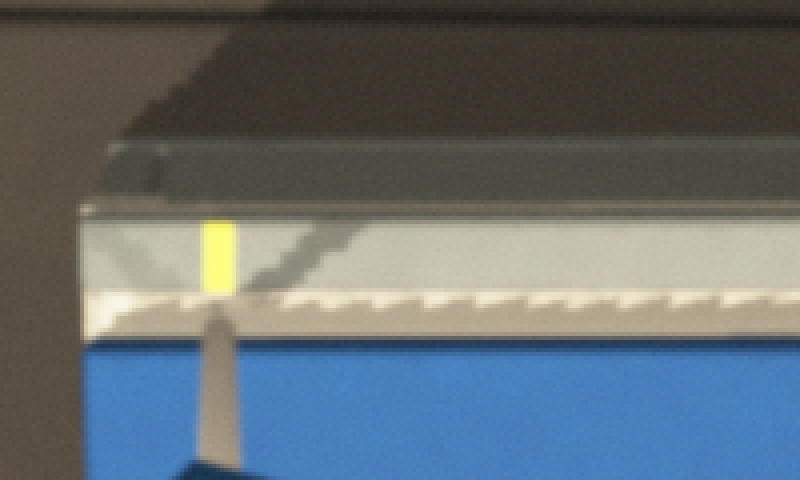

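Emit:
send_rows(
  deltas="0 0.005 0 0; 0 0.012 0 0; 0 0.019 0 0; 0 0.026 0 0; 0.0002 0.033 0 0",
)

```text
t: 10.05
eef_pos: [0.5817, 0.0343, 0.2332]
tool_rot: [0.0, 0.789, 0.615, -0.0]
contact_force: [-0.1, -0.1, -1.3]
gripper_width: 0.259
grasp_force: 58.7
```

Emit:
send_rows(
  deltas="0 0.007 0 0; 0 0.014 0 0; 0 0.021 0 0; 0 0.028 0 0; 0.0002 0.035 0 0",
)

```text
t: 10.55
eef_pos: [0.6156, 0.026, 0.2333]
tool_rot: [0.0, 0.789, 0.615, -0.0]
contact_force: [-0.2, 0.0, 0.4]
gripper_width: 0.256
grasp_force: 58.7
```

```bash
python3 - <<'E'
from h import *
w=bot.read_camera('wrist');o,p,M=state();d=p-np.array([.549,.04244,.2334]);a=np.radians(-14.0)
print(p,o['contact_force'],'along',d@[np.cos(a),np.sin(a),0],'lat',d@[-np.sin(a),np.cos(a),0]);lm(w,'blade_tip','seam_mid')
cv2.imwrite('pics/c5.png',cv2.resize(w['img'][150:270,230:430,::-1],None,fx=4,fy=4,interpolation=cv2.INTER_NEAREST))
E
```

```text
[0.61653779 0.0257727  0.23335376] [ 1.50673882  0.14072175 -0.58453433] along 0.0695638156345813 lat 0.00016665893962219136
blade_tip [([0.6141, 0.0272, 0.0908], 0.66)]
seam_mid [([0.6228, 0.0255, 0.0917], 0.61)]
```

View pics/c5.png

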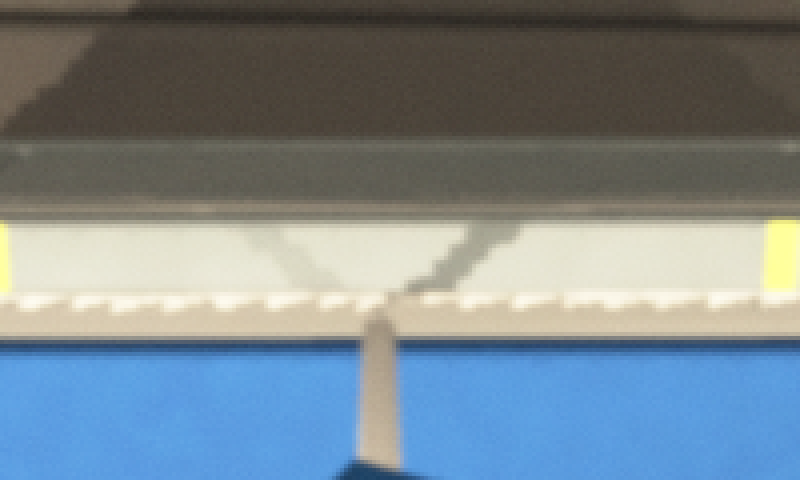

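Emit:
send_rows(
  deltas="0 0.005 0 0; 0 0.012 0 0; 0 0.019 0 0; 0 0.026 0 0; 0.0001 0.033 0 0",
)

```text
t: 11.2
eef_pos: [0.6477, 0.0181, 0.2333]
tool_rot: [0.0, 0.789, 0.615, 0.0]
contact_force: [-0.8, 0.1, -1.1]
gripper_width: 0.257
grasp_force: 58.8
```

Emit:
send_rows(
  deltas="0 0.007 0 0; 0 0.014 0 0; 0 0.021 0 0; 0 0.028 0 0; 0.0002 0.035 0 0",
)

```text
t: 11.7
eef_pos: [0.6816, 0.0097, 0.2333]
tool_rot: [0.0, 0.789, 0.615, -0.0]
contact_force: [0.7, -1.0, -1.0]
gripper_width: 0.261
grasp_force: 58.8
```

Emit:
send_rows(
  deltas="0 0.003 0 0; 0 0.003 0 0; 0 0.003 0 0; 0 0.003 0 0",
)

```text
t: 12.1
eef_pos: [0.6837, 0.0093, 0.2333]
tool_rot: [-0.0, 0.789, 0.615, -0.0]
contact_force: [-0.9, 0.3, 0.0]
gripper_width: 0.258
grasp_force: 58.8
```

Emit:
send_rows(
  deltas="0 0 -0.008 0; 0 0 -0.016 0; 0 0 -0.03 0; 0 0 -0.055 0; 0 0 -0.08 0",
)

```text
t: 12.6
eef_pos: [0.6839, 0.0091, 0.3152]
tool_rot: [0.0, 0.789, 0.615, 0.0]
contact_force: [0.8, -0.2, 0.1]
gripper_width: 0.258
grasp_force: 58.8
```

```bash
python3 - <<'E'
from h import *
w=bot.read_camera('wrist');o,p,M=state();print(o['t'],p,o['contact_force']);lm(w,'blade_tip','seam_end')
print(togo([.4405,.3167,.2987]))
E
```

```text
12.65 [0.68593343 0.00870624 0.32046543] [ 1.24737973 -0.26110434  2.44359558]
blade_tip [([0.6825, 0.011, 0.1734], 0.97), ([0.6863, 0.0039, 0.3162], 0.5)]
seam_end [([0.6852, 0.0087, 0.0929], 0.62), ([0.8137, 0.0798, -0.0009], 0.4)]
[ 0.23886322 -0.31245038  0.0166423 ]
```

Emit:
send_rows(
  deltas="0.015 -0.02 0 0; 0.04 -0.052 0 0; 0.067 -0.088 0 0; 0.094 -0.123 0 0; 0.12 -0.157 0 0",
)

```text
t: 13.25
eef_pos: [0.5591, 0.1652, 0.3126]
tool_rot: [-0.0, 0.789, 0.615, -0.001]
contact_force: [0.1, 1.1, -0.8]
gripper_width: 0.257
grasp_force: 58.9
```

Emit:
send_rows(
  deltas="0.027 -0.035 0 0; 0.054 -0.07 0 0; 0.082 -0.107 0 0; 0.105 -0.137 0 0; 0.119 -0.155 0 0",
)

```text
t: 13.75
eef_pos: [0.4366, 0.3198, 0.3127]
tool_rot: [-0.001, 0.787, 0.617, -0.001]
contact_force: [0.6, -0.0, -0.4]
gripper_width: 0.256
grasp_force: 58.9
```

Emit:
send_rows(
  deltas="0 0 0 0; 0 0 0 0; 0 0 0 0; 0 0 0 0",
)

```text
t: 14.15
eef_pos: [0.4405, 0.3157, 0.3132]
tool_rot: [0.0, 0.789, 0.614, -0.0]
contact_force: [0.3, -0.3, -1.4]
gripper_width: 0.256
grasp_force: 58.9
```

```bash
python3 - <<'E'
from h import *
print(togo([.4405,.3167,.2987]),state()[1])
w=bot.read_camera('wrist');lm(w,'blade_tip','stand_mouth');w=bot.read_camera('scene');lm(w,'blade_tip','stand_mouth')
print(togo([.4405,.3167,.2987]))
E
```

```text
[ 0.00100514 -0.00028537  0.01454551] [0.44052654 0.31566137 0.31324594]
blade_tip [([0.4401, 0.3161, 0.1732], 0.92)]
stand_mouth [([0.4394, 0.3162, 0.1119], 0.9)]
blade_tip [([0.4367, 0.3168, 0.1734], 0.92)]
stand_mouth [([0.4422, 0.3173, 0.1093], 0.55)]
[5.44121159e-05 6.63515500e-04 1.46081294e-02]
```

Emit:
send_rows(
  deltas="0 0 0.015 0; 0 0 0.03 0; 0 0 0.045 0; 0 0 0.06 0; 0 0 0.07 0",
)

```text
t: 14.95
eef_pos: [0.4393, 0.3168, 0.2423]
tool_rot: [0.0, 0.789, 0.615, -0.001]
contact_force: [-0.2, 0.1, 0.2]
gripper_width: 0.259
grasp_force: 58.9
```

Emit:
send_rows(
  deltas="0 0 0.02 0; 0 0 0.04 0; 0 0 0.06 0; 0 0 0.08 0; 0 0 0.092 0",
)

```text
t: 15.45
eef_pos: [0.4392, 0.3168, 0.15]
tool_rot: [0.0, 0.789, 0.615, -0.001]
contact_force: [0.3, 0.0, -0.7]
gripper_width: 0.252
grasp_force: 58.9
```

Emit:
send_rows(
  deltas="0 0 0.001 0; 0 0 0.001 0; 0 0 0.001 0",
)

```text
t: 15.75
eef_pos: [0.4401, 0.3174, 0.1511]
tool_rot: [-0.0, 0.789, 0.615, 0.001]
contact_force: [-0.4, 0.5, -1.3]
gripper_width: 0.259
grasp_force: 59.0
```

Inside. Lower the last 2 mm, release, rise.

Emit:
send_rows(
  deltas="0 0 0.001 0; 0 0 0.002 0; 0 0 0.002 0; 0 0 0.002 0",
)

```text
t: 16.15
eef_pos: [0.44, 0.3174, 0.1489]
tool_rot: [-0.0, 0.789, 0.615, 0.001]
contact_force: [-0.3, -0.1, 4.2]
gripper_width: 0.259
grasp_force: 59.3
```

Emit:
send_rows(
  deltas="0 0 0 0; 0 0 0 0; 0 0 0 0; 0 0 0 0; 0 0 0 0",
  claw=1,
)

```text
t: 16.65
eef_pos: [0.4396, 0.317, 0.1482]
tool_rot: [0.0, 0.789, 0.615, -0.0]
contact_force: [0.1, 0.4, -1.0]
gripper_width: 1.0
grasp_force: 0.0
```

Emit:
send_rows(
  deltas="0 0 0 0; 0 0 0 0; 0 0 0 0; 0 0 0 0; 0 0 0 0",
)

```text
t: 17.15
eef_pos: [0.4396, 0.3171, 0.1483]
tool_rot: [-0.0, 0.789, 0.615, 0.0]
contact_force: [0.8, 0.2, 0.6]
gripper_width: 1.002
grasp_force: 0.0
```

Emit:
send_rows(
  deltas="0 0 -0.02 0; 0 0 -0.05 0; 0 0 -0.09 0; 0 0 -0.13 0; 0 0 -0.15 0",
)

```text
t: 17.65
eef_pos: [0.4408, 0.3176, 0.3019]
tool_rot: [-0.0, 0.789, 0.615, 0.002]
contact_force: [0.1, 0.2, 0.3]
gripper_width: 1.003
grasp_force: 0.0
```

```bash
python3 - <<'E'
from h import *
bot.read_camera('top')
w=bot.read_camera('wrist');save(w,'w6');lm(w,'handle_mid','stand_mouth');w=bot.read_camera('scene');lm(w,'handle_mid','lid_bar','gauge_tip','lid')
o,p,M=state();print(o['t'],p)
a=np.radians(-14.0);Rz=np.array([[np.cos(a),-np.sin(a)],[np.sin(a),np.cos(a)]])
mid=np.array([.5485,.0425])+Rz@[.0702,0]   # seam_mid (tip pos at start, settled)
ch=mid-Rz@[-.005,.096];hinge=ch+Rz@[.09,0];bar=hinge+Rz@[-.182,-.012];print('mid',mid,'ch',ch,'hinge',hinge,'bar',bar)
print(togo([*bar,.30]))
w=bot.read_camera('top');C=cloud(w)
m=(np.hypot(C[...,0]-bar[0],C[...,1]-bar[1])<.06)&(C[...,2]>.125)&(C[...,2]<.16)&(w['img'].max(2)<80)
print(m.sum(),C[m].mean(0),C[m].min(0),C[m].max(0))
E
```

```text
handle_mid [([0.4407, 0.311, 0.1518], 0.68)]
stand_mouth [([0.4386, 0.3141, 0.1105], 0.93)]
handle_mid [([0.4402, 0.312, 0.1506], 0.59)]
lid_bar [([0.5081, -0.0545, 0.1366], 0.7)]
gauge_tip [([0.5102, -0.1727, 0.2034], 0.78), ([0.6854, 0.0088, 0.0895], 0.39)]
lid [([0.6812, -0.093, 0.1025], 0.95)]
18.1 [0.43915433 0.31670006 0.29711064]
mid [0.61661476 0.02551708] ch [ 0.59824174 -0.06884092] hinge [ 0.68556835 -0.09061389] bar [ 0.50607147 -0.05822765]
[-0.34728579  0.15634615 -0.00234444]
122 [ 0.5033256  -0.05926814  0.14075215] [ 0.49052383 -0.09707744  0.13241714] [ 0.51761494 -0.020108    0.14747835]
```

Emit:
send_rows(
  deltas="-0.02 0.009 0 0; -0.06 0.027 0 0; -0.1 0.045 0 0; -0.14 0.063 0 0; -0.18 0.081 0 0",
)

```text
t: 18.65
eef_pos: [0.4742, 0.1209, 0.298]
tool_rot: [-0.0, 0.789, 0.615, -0.0]
contact_force: [0.7, 0.1, -0.5]
gripper_width: 0.997
grasp_force: 0.0
```

Emit:
send_rows(
  deltas="-0.04 0.018 0 0; -0.08 0.036 0 0; -0.12 0.054 0 0; -0.15 0.068 0 0; -0.167 0.075 0 0",
)

```text
t: 19.15
eef_pos: [0.5062, -0.061, 0.2982]
tool_rot: [0.0, 0.79, 0.613, -0.0]
contact_force: [0.3, 0.2, 0.1]
gripper_width: 1.0
grasp_force: 0.0
```

Emit:
send_rows(
  deltas="0 0 0.02 0; 0 0 0.04 0; 0 0 0.06 0; 0 0 0.06 0; 0 0 0.06 0",
)

```text
t: 19.65
eef_pos: [0.5062, -0.0577, 0.2383]
tool_rot: [-0.0, 0.789, 0.615, -0.001]
contact_force: [0.0, -0.2, 0.2]
gripper_width: 1.0
grasp_force: 0.0
```

```bash
python3 - <<'E'
from h import *
w=bot.read_camera('wrist');save(w,'w7');lm(w,'lid_bar','gauge_tip');C=cloud(w)
bar=np.array([.506,-.058])
m=(np.hypot(C[...,0]-bar[0],C[...,1]-bar[1])<.06)&(C[...,2]>.13)&(C[...,2]<.155)&(w['img'].max(2)<90)
if m.sum(): print(m.sum(),np.median(C[m],0),C[m].min(0),C[m].max(0))
o,p,M=state();print(o['t'],p,M[:,1]);print(togo([*bar,.125]))
E
```

```text
lid_bar [([0.6206, 0.0244, 0.0898], 0.74), ([0.5098, -0.0552, 0.1285], 0.73)]
gauge_tip []
2180 [ 0.50752983 -0.05465596  0.14025635] [ 0.49249472 -0.09771784  0.13010108] [ 0.5212293  -0.01863587  0.14287884]
19.8 [ 0.50697846 -0.05754096  0.23928648] [ 0.96982854 -0.24378284  0.0015908 ]
[-0.00075883 -0.00101884  0.11428453]
```

View pics/w7.png

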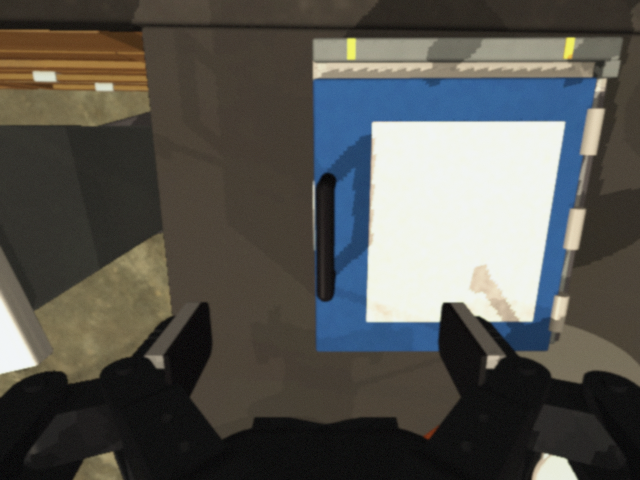

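Emit:
send_rows(
  deltas="0 0 0.02 0; 0 0 0.045 0; 0 0 0.07 0; 0 0 0.09 0; 0 0 0.1 0",
)

```text
t: 20.3
eef_pos: [0.5061, -0.0573, 0.1375]
tool_rot: [-0.0, 0.789, 0.615, -0.0]
contact_force: [-0.6, 0.3, 0.5]
gripper_width: 0.998
grasp_force: 0.0
```

Emit:
send_rows(
  deltas="0 0 0.006 0; 0 0 0.012 0; 0 0 0.013 0; 0 0 0.013 0; 0 0 0.013 0",
)

```text
t: 20.8
eef_pos: [0.5067, -0.0575, 0.1259]
tool_rot: [0.0, 0.789, 0.615, 0.0]
contact_force: [0.3, 0.5, -0.2]
gripper_width: 1.001
grasp_force: 0.0
```

Emit:
send_rows(
  deltas="0 0 0 0; 0 0 0 0; 0 0 0 0; 0 0 0 0; 0 0 0 0",
  claw=0,
  force=60,
)

```text
t: 21.3
eef_pos: [0.5063, -0.0575, 0.1253]
tool_rot: [-0.0, 0.789, 0.615, -0.0]
contact_force: [-0.3, 0.2, 0.2]
gripper_width: 0.144
grasp_force: 0.0
```

Emit:
send_rows(
  deltas="0 0 0 0; 0 0 0 0; 0 0 0 0; 0 0 0 0; 0 0 0 0",
)

```text
t: 21.8
eef_pos: [0.5063, -0.0575, 0.1253]
tool_rot: [-0.0, 0.789, 0.615, 0.0]
contact_force: [-1.2, -0.4, 2.7]
gripper_width: 0.117
grasp_force: 58.4
```

Emit:
send_rows(
  deltas="0 0.0015 -0.0073 0; 0 0.0034 -0.0144 0; 0 0.0055 -0.0215 0; 0 0.0079 -0.0285 0; 0 0.0106 -0.0355 0",
)

```text
t: 22.3
eef_pos: [0.5161, -0.0599, 0.1611]
tool_rot: [-0.001, 0.789, 0.615, -0.0]
contact_force: [1.3, 0.6, -8.6]
gripper_width: 0.115
grasp_force: 58.3
```

Emit:
send_rows(
  deltas="0 0.0029 -0.0068 0; 0 0.0062 -0.0134 0; 0 0.0096 -0.02 0; 0 0.0134 -0.0264 0; 0 0.0174 -0.0326 0",
)

```text
t: 22.8
eef_pos: [0.5319, -0.0639, 0.1933]
tool_rot: [-0.002, 0.789, 0.615, -0.001]
contact_force: [-6.3, 2.1, -6.7]
gripper_width: 0.113
grasp_force: 58.3
```

```bash
cat >> h.py <<'E'
def angles(n):
    """lid and gauge angle from the scene camera depth and landmarks"""
    a=np.radians(-14.0);d=np.array([np.cos(a),np.sin(a)]);H=np.array([.6856,-.0906])
    for c in ['scene','top']:
        w=bot.read_camera(c);save(w,n+c);C=cloud(w)
        for q in ['lid','gauge_arm','gauge_tip','lid_bar']:
            for r in bot.landmark_of(w,q)[:1]:
                x=(np.array(r['xyz'])[:2]-H)@d;print(c,q,np.round(r['xyz'],4),round(r['confidence'],2),'ang',np.arctan2(r['xyz'][2]-.1,-x))
        h=cv2.cvtColor(w['img'],cv2.COLOR_RGB2HSV)
        X=(C[...,:2]-H)@d;Y=(C[...,:2]-H)@np.array([-d[1],d[0]])
        for nm,m in [('blue',(h[...,0]>95)&(h[...,0]<130)&(h[...,1]>100)&(abs(Y)<.12)),('orange',(h[...,0]<15)&(h[...,1]>150)&(h[...,2]>150)&(Y<-.09)&(Y>-.15))]:
            m&=(X<-.02)&(X>-.2)&(C[...,2]>.08)&(C[...,2]<.3)
            if m.sum()>20:
                x,z=X[m],C[...,2][m];g=np.ones(len(x),bool)
                for _ in range(4):
                    k=np.polyfit(x[g],z[g],1);e=abs(z-np.polyval(k,x));g=e<max(.004,np.median(e)*2)
                print(c,nm,g.sum(),'slope angle',-np.arctan(k[0]))
E
python3 - <<'E'
from h import *
o,p,M=state();print(o['t'],p,o['contact_force'],o['grasp_force'])
angles('l1')
E
```

```text
22.8 [ 0.5318584  -0.06389543  0.19331326] [-6.32609214  2.05246594 -6.69353759] 58.30690562725067
scene lid [ 0.6823 -0.0951  0.0997] 0.62 ang -0.14101405549223703
scene gauge_arm [0.4405 0.3119 0.1484] 0.47 ang 0.14340324514492941
scene gauge_tip [ 0.5121 -0.1733  0.203 ] 0.47 ang 0.6069264915536496
scene lid_bar [ 0.5328 -0.0616  0.2012] 0.62 ang 0.5775966281705986
scene blue 1022 slope angle 0.38028247192740156
scene orange 134 slope angle 0.6435643451097646
top lid [ 0.687  -0.0912  0.1019] 0.64 ang 2.240241275818284
top gauge_tip [ 0.5086 -0.1778  0.2066] 0.46 ang 0.6158188690497138
top blue 965 slope angle 0.3800207386785627
top orange 99 slope angle 0.6394821307500851
```

Emit:
send_rows(
  deltas="0 0.0042 -0.0061 0; 0 0.0087 -0.012 0; 0 0.0135 -0.0177 0; 0 0.0184 -0.0232 0; 0 0.0236 -0.0285 0",
)

```text
t: 23.8
eef_pos: [0.5526, -0.069, 0.2213]
tool_rot: [-0.004, 0.789, 0.615, -0.003]
contact_force: [-17.4, 5.6, 5.0]
gripper_width: 0.115
grasp_force: 58.9
```

Emit:
send_rows(
  deltas="0 0.003 -0.003 0; 0 0.006 -0.0057 0; 0 0.0067 -0.0064 0; 0 0.0067 -0.0064 0; 0 0.0067 -0.0064 0",
)

```text
t: 24.3
eef_pos: [0.5587, -0.0706, 0.2278]
tool_rot: [-0.004, 0.789, 0.615, -0.003]
contact_force: [-16.6, 5.0, 3.9]
gripper_width: 0.116
grasp_force: 58.7
```

Emit:
send_rows(
  deltas="0 0 0 0; 0 0 0 0; 0 0 0 0; 0 0 0 0; 0 0 0 0",
)

```text
t: 24.8
eef_pos: [0.5587, -0.0706, 0.2278]
tool_rot: [-0.004, 0.789, 0.615, -0.003]
contact_force: [-15.8, 5.4, 3.3]
gripper_width: 0.115
grasp_force: 58.7
```

```bash
python3 - <<'E'
from h import *
angles('l2')
w=bot.read_camera('scene');lm(w,'handle_mid','stand_mouth')
o,p,M=state();print(o['t'],p,o['contact_force'],o['grasp_force'],o['gripper_width'])
E
```

```text
scene lid [ 0.6808 -0.0941  0.0992] 0.85 ang -0.20693049083398685
scene gauge_tip [ 0.5111 -0.1751  0.2023] 0.49 ang 0.6020546179463401
scene blue 727 slope angle 0.6108228627350352
scene orange 142 slope angle 0.6474901060253707
top gauge_tip [ 0.5107 -0.178   0.2092] 0.45 ang 0.6338660931380862
top blue 804 slope angle 0.6135167882228649
top orange 97 slope angle 0.6349315137370007
handle_mid [([0.4405, 0.3099, 0.151], 0.85), ([0.6162, 0.0259, 0.092], 0.55)]
stand_mouth [([0.4415, 0.3175, 0.1105], 0.65)]
25.45 [ 0.55868388 -0.07055531  0.22783541] [-16.65915248   5.39485346   4.35628448] 58.66694748401642 0.1113468925298516
```

View pics/l2scene.png

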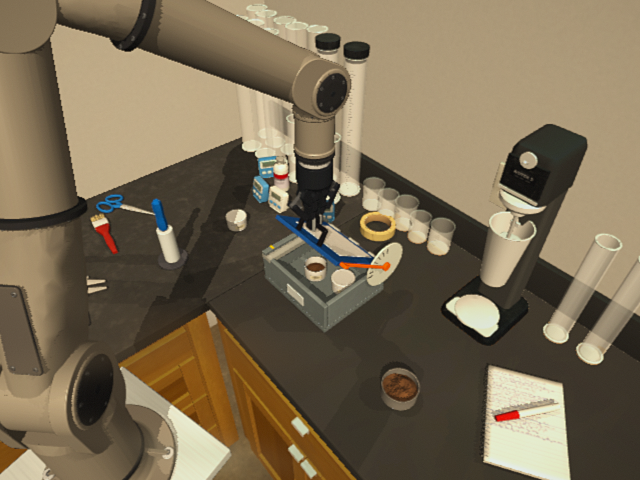

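Emit:
send_rows(
  deltas="0 0.0007 -0.001 0; 0 0.0014 -0.003 0; 0 0.0014 -0.0035 0; 0 0.0014 -0.0035 0; 0 0.0014 -0.0035 0",
)

```text
t: 25.95
eef_pos: [0.5622, -0.0714, 0.2316]
tool_rot: [-0.002, 0.789, 0.615, -0.001]
contact_force: [-8.9, 3.3, -1.7]
gripper_width: 0.112
grasp_force: 58.6
```

Emit:
send_rows(
  deltas="0 0 0 0; 0 0 0 0; 0 0 0 0; 0 0 0 0; 0 0 0 0",
)

```text
t: 26.45
eef_pos: [0.5622, -0.0714, 0.2317]
tool_rot: [-0.002, 0.789, 0.615, -0.001]
contact_force: [-8.9, 3.7, -1.4]
gripper_width: 0.116
grasp_force: 58.6
```

```bash
python3 - <<'E'
from h import *
angles('l3')
o,p,M=state();print(o['t'],p,o['contact_force'],o['grasp_force'])
print(bot.hand_in())
E
```

```text
scene lid [ 0.6843 -0.0936  0.102 ] 0.78 ang 1.3091273915605797
scene gauge_tip [ 0.5098 -0.1754  0.2049] 0.6 ang 0.6100811642162192
scene lid_bar [ 0.561  -0.0711  0.2398] 0.74 ang 0.8387867291346758
scene blue 710 slope angle 0.6380396678991407
scene orange 141 slope angle 0.6496630234137137
top gauge_tip [ 0.5115 -0.1769  0.2059] 0.61 ang 0.6209180462796173
top blue 756 slope angle 0.6450882218993867
top orange 95 slope angle 0.6345768214133262
26.95 [ 0.56219045 -0.07139429  0.23162992] [-8.91990919  4.09045965 -2.97882201] 58.636733293533325
the job is handed in; nothing more can be done
None
```

The job is handed in: the blade tip was run down the seam from mark to mark, the screwdriver is back upright in its stand and released, and the lid is held at about 0.64 rad, within about 0.01 rad of the orange arm; no verdict came back.

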